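# Unload the voicing vise and hold the sprung length stop at its mark

## Robot

A 6-joint arm with a two-finger parallel gripper is mounted at the origin on the work surface. World frame = base frame: x ahead of the robot, y to its left, z up, the work surface at z = 0. Lengths are in mm, angles in rad, forces in N, time in s.
With the tool pointing down it reaches from about 250 to 850 mm from the base axis. Payload 12.5 kg.
Tool frame: the origin (TCP) lies on the centre line of the jaws, within the pads' length; the fingertips stand 17 mm ahead of it and the grasp point (between the pads) lies 2 mm behind it; z points along the fingers, y is the direction in which the jaws open and shut (so a half turn about z gives the same grasp; the last joint's range is limited). The gripper opens to 93 mm and grips with 3 to 60 N. Pads are 15 mm wide; open, the fingers measure 128 mm over their backs; the gripper's body (75 mm by 188 mm) begins 65 mm behind the grasp point.
Start: joints at [-1.423, 0.351, 1.652, -0, 1.139, -0.085], TCP at [126.907, -535.144, 235.633] pointing down, gripper open.
Joint ranges: [-2.75, 2.75], [-0.79, 2.1], [0.01, 2.65], [-1.57, 4.71], [0.07, 3.14], [-2.87, 2.87]. Speed limits (rad/s): [2.22, 2.22, 2.79, 3.14, 3.14, 3.14].

## Interface

Orientations are given as [roll, pitch, yaw] about the fixed x, y, z axes, in that order (R = Rz(yaw) Ry(pitch) Rx(roll)).
In Python, from cell import observe, vision, robot gives the robot as it stands.
- The arm moves only by the tool jog_arm, never from a script. Its argument "commands" is a list that holds one entry, the list of rows, each a list of 7 numbers: the turn, a rotation vector about the tool's x, y, z in degrees, then the shift along the tool's x, y, z in cm, then the opening in per cent of the stroke, from 0 (shut) to 100 (fully open). A call has 1 to 8 rows; each row shifts and turns the commanded pose from where the row before left it, along the tool's axes as they then stand; what a row does not reach is not made up. A row lasts 1/12 s, in which the tool goes at most 41.7 mm and 7.16 degrees, less where a joint would pass 70% of its speed; a pose out of reach is approached as far as the arm can. A call with a gripper value outside its range is refused whole. The fingers move at their own pace and stop on an object; "squeeze" is the grip in N (left out, the last holds). Time passes only in rows, so rows that do not move let the fingers close. It gives the time, the measured TCP pose, the force and the opening at its end, in the units of the state.
- observe(): the state, without advancing time (a new reading comes with each control period).
- vision.camera(name): name is "scene" or "side" or "wrist"; returns a dict with "frame" (384x512x3 uint8, red, green, blue), "intrinsics" (3x3 intrinsics, pixels), "R" (3x3) and "t" (3): a world point X has camera coordinates R X + t; the wrist camera has in their place "tool_from_camera" (4x4, takes a point from camera to tool coordinates, whose origin is the TCP and whose axes are the flange's). Camera axes: x right, y down, z forward; pixel columns grow to the right and rows downward; lengths in mm; the calibration is good to about 2 mm. A picture is of the moment at which its call begins: read the wrist's pose just before it. There is no depth.
- robot.close_job(): hands the job in, once; it reports no verdict.
The state is a dict: "time_s": time; "joints": joint angles; "dq": joint speeds; "effort": joint torques, N m; "tcp_pos": TCP position; "eef_rot": TCP orientation; "ft_force": force on the tool from outside, world axes, zero at the start; "wrist_torque": the same for the moment, N m; "width": finger opening in mm.
Only numpy, scipy, OpenCV 4.12 (cv2) and the standard library are available. Lean on these libraries where they do the work, as an engineer would, in place of code of your own. Each camera call takes 0.05 s, during which the arm holds its last target.

## Task

Slide the vise jaw wide open so the finished windway block's foot is free, lift the block out and set it down standing upright in the shallow walnut well, then let go of it. Then, ready for the next tube, pull the sprung length-stop rod out by its wooden grip until the thin pointer under the grip is level with the brass rider that marks the length, and finish while still holding it there: do not let go. Leave the rider, the whistle, the burnisher and the copper offcut where they are.

Things in the scene. Friction and masses are not known exactly. Their poses are not given: they have to be found in the camera images.
- jig: dark steel base plate, 12 mm thick, fixed to the desk, with vise and length stop. Origin at desk level under the middle of the vise seat, z up. The fixed steel jaw (18 x 34 mm, top 40 mm above the desk) is at its +x (face at x = +12 mm), the moving jaw at -x, the stop runs along -y. Plate: x -105 to 45 mm for y -35 to 35 mm, x -40 to 50 mm for y -35 to -300 mm
- jaw (a joint): opening of the moving vise jaw in m: 0 = closed on the block, grows as the jaw slides along the jig's -x, end stop at 0.035. Stiff slide (about 4 N), stays where it is left; 15 mm or more frees the foot. The jaw is a steel bar 34 mm wide (y), 64 mm long, top 40 mm above the desk, its front overhanging the foot of the block
- jaw_handle (a point): centre of the top of the upright wooden handle on the moving jaw: 14 mm (jig x) by 26 mm (jig y), 40 mm tall, from 38 to 78 mm above the desk, 55 mm to the jig's -x side of the seat centre while shut; moves with the jaw
- block: finished rosewood windway block, dark wood, about 70 g, 24 mm (its x) x 44 mm (y) x 66 mm tall, with a toe 8 mm long, 8 mm high along its -x at the foot, under the moving jaw. Origin: centre of the underside of the 24 x 44 part, z up. Starts upright in the vise, underside 12 mm above the desk, axes as the jig's, 38 mm showing above the jaws; cannot be lifted until the jaw is opened
- well: shallow walnut well fixed to the desk, open on top, outside 120 mm (its x) x 100 mm (its y) x 20 mm, walls 5 mm. Origin at desk level at its centre, z up. Its small lid stands open along its +y side, leaning outward, up to about 80 mm above the desk
- well_in (a point): centre of the well's inner floor, 5 mm above the desk; the inner floor is 110 x 90 mm, along the well's axes
- rod: the sprung telescoping rod of the length stop: steel, radius 5 mm, with an upright wooden grip at its end, free to slide along the jig's -y by up to 85 mm. Its inner spring draws it back: about 2.7 N shut, rising 0.9 N per 10 mm (about 9 N at 70 mm). Origin coincides with the jig's origin when the rod is shut (it starts shut), axes as the jig's
- tube_mouth (a point): centre of the mouth of the fixed brass tube the rod slides out of: tube radius 10 mm (end flange 12 mm), axis along the jig's y, 40 mm above the desk, 90 mm long from this mouth back towards the vise
- rod_grip (a point): centre of the top of the wooden grip on the rod, 88 mm above the desk: grip 30 mm (jig x) by 16 mm (jig y) by 56 mm tall, from 32 to 88 mm above the desk; 27 mm clear between it and the tube's end when shut; moves with the rod
- rod_index (a point): tip of the thin brass pointer that sticks out sideways (jig +x) below the rod's grip, in line with the middle of the grip, 34.5 mm above the desk; moves with the rod
- mark (a point): centre of the top of the brass rider, the length mark: 18 mm (jig x) by 10 mm (jig y), 12 mm tall, top 30 mm above the desk, a tight fit on a rail 37 mm to the jig's +x side of the rod's axis. The rod is at its mark when the pointer has the same y as this point in the jig's frame; it starts 40 to 70 mm short of it (the rider lies farther to the jig's -y)
- whistle: bystander: red-painted tin whistle with a black mouthpiece, lying, 300 mm long, leave alone
- burnisher: bystander: bone-handled burnishing tool, lying, 165 mm long, leave alone
- offcut: bystander: copper offcut cylinder, upright, 28 mm across, 35 mm tall, leave alone
Not all that is in view belongs to the job. There is more than one size of the block; the job needs the middle-sized.

How it is judged (in metres and radians):
On the way, in this order (a step that is already met when the one before it is completed fails the run):
1. the vise jaw is open at least 15 mm with the block still in its seat (value of joint jaw above 0.015 m and horizontal distance between block and jig below 0.04 m and height (world z) of block below 0.025 m), for 0.1 s.
2. the block, in the fingers, is brought down upright between the walls of the well (x of block in the frame of well_in between -0.055 and 0.055 m and y of block in the frame of well_in between -0.045 and 0.045 m and z of block in the frame of well_in below 0.02 m and angle between block's own z axis and vertical below 0.3 rad and contact force between the fingers and block above 0.5 N), for 0.05 s.
3. the block stands in the well, let go (z of block in the frame of well_in below 0.006 m and angle between block's own z axis and vertical below 0.12 rad and contact force between the fingers and block below 0.05 N and linear speed of block below 0.02 m/s), for 0.2 s.
At the end, for the whole second after the job is handed in: The fingers hold the rod still with its pointer within 5 mm of the middle of the rider (within the rider's 10 mm width), against the spring; the block stands upright (within 0.12 rad) and still on the floor of the well; the vise jaw is open at least 15 mm (y of rod_index in the frame of mark between -0.005 and 0.005 m and linear speed of rod below 0.01 m/s and contact force between the fingers and rod above 2 N and value of joint jaw above 0.015 m and x of block in the frame of well_in between -0.055 and 0.055 m and y of block in the frame of well_in between -0.045 and 0.045 m and z of block in the frame of well_in below 0.006 m and angle between block's own z axis and vertical below 0.12 rad and linear speed of block below 0.02 m/s); the arm keeps its last pose, push and grip.
It fails at once if the rider that marks the length is shifted more than 4 mm (distance of mark from where it was at the start of the episode above 0.004 m).
It fails at once if the whistle, burnisher or offcut is moved more than 25 mm (distance of any of whistle, burnisher, offcut from where it was at the start of the episode above 0.025 m).
It also fails if it takes over 58 s, if anything falls off the work surface, if the arm or the gripper's body presses on something with over 40 N, if the wrist force passes 120 N, or if a joint passes its speed limit or range.

## Working session

There is one attempt and no reset: what is moved stays moved. The work goes in short steps, Python scripts to look and compute and a tool call to move; the robot and the scene stay as the last step left them, time stands still between calls to the robot, and variables do not carry over. Pictures are saved under pics/ and viewed, and the job is handed in when it is done.

Besides the shell and the picture viewer there is one more tool, called as a command line: name --argument value ..., lists and objects as JSON in quotes. jog_arm: Moves the arm, as the interface text tells. Its arguments: {"type":"object","properties":{"commands":{"type":"array","items":{"type":"array","items":{"type":"array","items":{"type":"number"}}}},"squeeze":{"type":"number"}},"required":["commands"]}

```bash
ls; mkdir -p pics
cat > h.py <<'E'
import numpy as np, cv2
from cell import observe, vision, robot
def snap(n,f):
    c=vision.camera(n); cv2.imwrite('pics/'+f,c['frame'][:,:,::-1]); np.savez('pics/'+f+'.npz',**c); return c
E
python3 - <<'E'
from h import *
print(observe())
for n in ['scene','side','wrist']:
    c=snap(n,n+'0.png'); print({k:v for k,v in c.items() if k!='frame'})
E
```

```text
pics
{'time_s': 0.0, 'joints': array([-1.42258984e+00,  3.51227251e-01,  1.65242429e+00,  2.11153640e-05,
        1.13905932e+00, -8.45771848e-02]), 'dq': array([ 0.0004205 , -0.00092281,  0.00051124,  0.0002098 , -0.00093822,
       -0.00046573]), 'effort': array([-1.77365109e-04, -4.97318387e+01, -2.85257775e+01,  6.98855706e-02,
        2.55915587e-02, -1.11487511e-04]), 'tcp_pos': array([ 126.87321323, -534.84323048,  235.10625054]), 'eef_rot': array([-3.14048006e+00, -1.13562091e-04,  2.32774764e-01]), 'ft_force': array([-1.31102276,  1.01372044, -0.07709886]), 'wrist_torque': array([ 0.01026073,  0.01669428, -0.00956414]), 'width': 93.02345589140172}
{'intrinsics': array([[430.94043221,   0.        , 257.02923635],
       [  0.        , 430.94043221, 197.34730651],
       [  0.        ,   0.        ,   1.        ]]), 'R': array([[-0.3702707 ,  0.92891863,  0.00313005],
       [ 0.48326753,  0.19550784, -0.85336345],
       [-0.79331715, -0.31446283, -0.52130704]]), 't': array([ 245.03656769, -201.40034786, 1672.78512856])}
{'intrinsics': array([[481.3834999 ,   0.        , 253.
[... 156 characters left out ...]
.01829524],
       [-0.17135069, -0.582995  , -0.79420134],
       [ 0.25273899,  0.75313577, -0.60737921]]), 't': array([-588.13874764,  147.79640189, 1107.85046078])}
{'intrinsics': array([[288.55874036,   0.        , 257.55067782],
       [  0.        , 288.55874036, 186.56898748],
       [  0.        ,   0.        ,   1.        ]]), 'tool_from_camera': array([[ 1.06677358e-04, -9.62491771e-01, -2.71310853e-01,
         7.44564598e+01],
       [ 9.99999491e-01, -1.69444779e-04,  9.94307845e-04,
        -1.38005630e-01],
       [-1.00298533e-03, -2.71310821e-01,  9.62491264e-01,
        -1.48852088e+02],
       [ 0.00000000e+00,  0.00000000e+00,  0.00000000e+00,
         1.00000000e+00]])}
```

View pics/scene0.png

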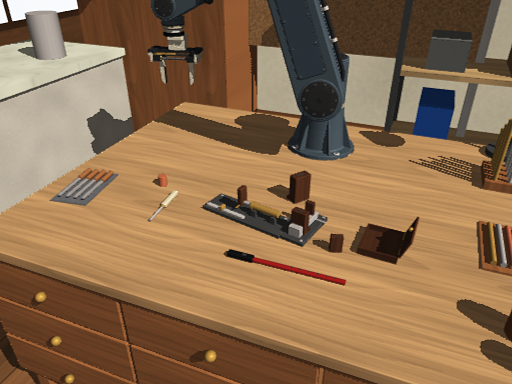

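View pics/side0.png

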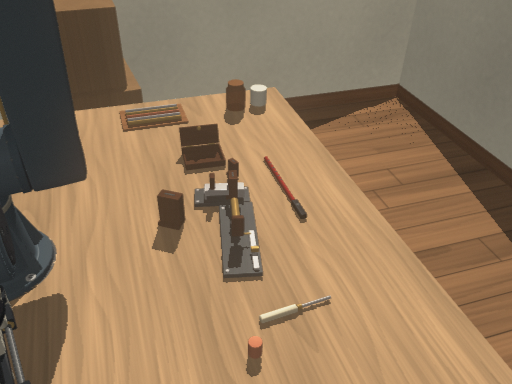

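View pics/wrist0.png

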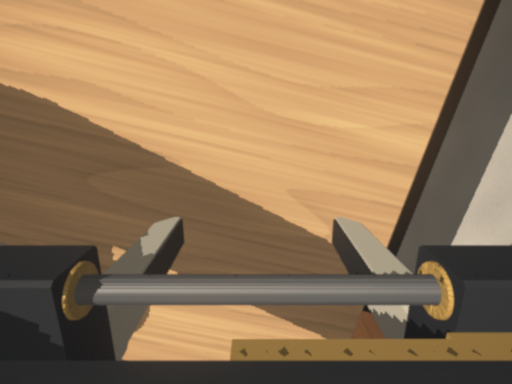

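Run:
```python
import cv2
a=cv2.imread('pics/scene0.png')[160:290,190:430]; cv2.imwrite('pics/s0z.png',cv2.resize(a,None,fx=3.3,fy=3.3,interpolation=2))
a=cv2.imread('pics/side0.png')[115:285,150:300]; cv2.imwrite('pics/d0z.png',cv2.resize(a,None,fx=3.5,fy=3.5,interpolation=2))
```

```text
(no output)
```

View pics/s0z.png

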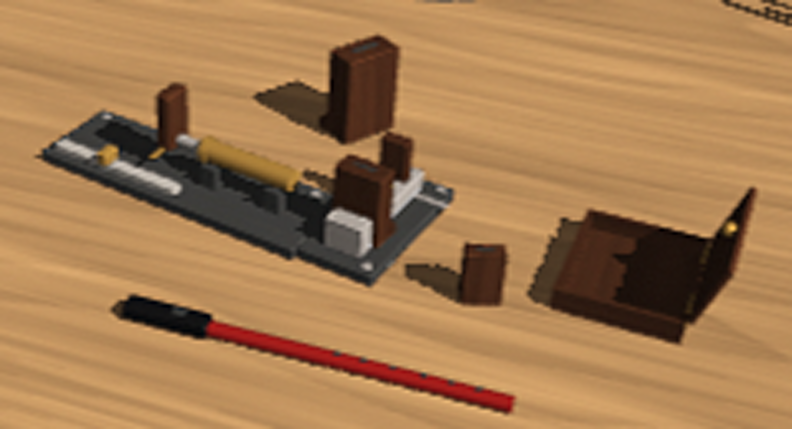

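View pics/d0z.png

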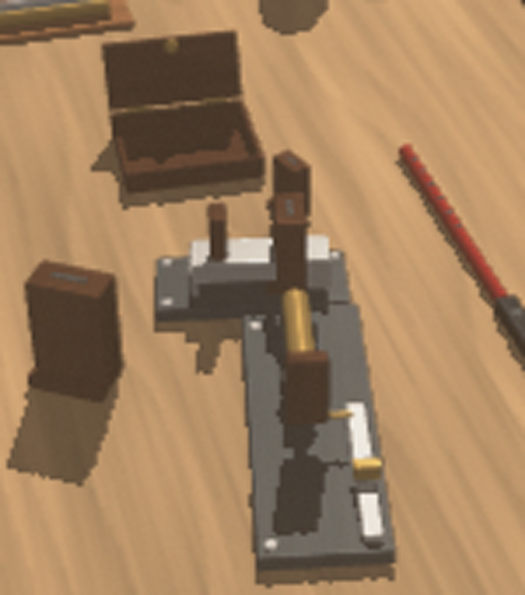

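```bash
cat >> h.py <<'E'
def proj(c,X):
    X=np.atleast_2d(X); p=X@c['R'].T+c['t']; p=p@c['intrinsics'].T; return p[:,:2]/p[:,2:]
def ray(c,uv,z):
    d=np.linalg.inv(c['intrinsics'])@np.array([uv[0],uv[1],1.]); d=c['R'].T@d; o=-c['R'].T@c['t']
    return o+d*(z-o[2])/d[2]
def rz(y): return np.array([[np.cos(y),-np.sin(y),0],[np.sin(y),np.cos(y),0],[0,0,1]])
E
python3 - <<'E'
from h import *
from scipy.optimize import least_squares
S=dict(np.load('pics/scene0.png.npz'));D=dict(np.load('pics/side0.png.npz'))
s=lambda u,v:(u/3.3+190-.35,v/3.3+160-.35); d=lambda u,v:(u/3.5+150-.35,v/3.5+115-.35)
P=[(S,s(104,112),(-40,-300,12)),(S,s(42,152),(50,-300,12)),(S,s(370,275),(45,35,12)),(S,s(452,190),(-105,35,12)),
(D,d(257,562),(-40,-300,12)),(D,d(393,553),(50,-300,12)),(D,d(345,252),(45,35,12)),(D,d(155,258),(-105,35,12)),(D,d(155,308),(-105,-35,12))]
# block top centre
P+=[(S,s(364,168),(0,0,78)),(D,d(290,207),(0,0,78))]
def f(q): return np.concatenate([proj(c,rz(q[2])@np.array(X)+[q[0],q[1],0])[0]-uv for c,uv,X in P])
r=least_squares(f,[500,0,0]);print(r.x,r.fun.reshape(-1,2).round(1))
q=r.x
def jig(X): return rz(-q[2])@(X-[q[0],q[1],0])
for n,a,b,z in [('rider',s(110,148),d(368,464),30),('ptr',s(152,156),d(348,413),34.5),('grip',s(173,92),d(307,360),88),('handle',s(397,140),d(217,208),78)]:
    A=ray(S,a,z);B=ray(D,b,z);print(n,A.round(1),B.round(1),jig(A).round(1),jig(B).round(1))
# well rim corners z=20
for n,c,uv in [('s nearR',S,s(683,333)),('s nearL',S,s(552,278)),('s farL',S,s(592,212)),('d nl',D,d(122,190)),('d nr',D,d(263,155)),('d fl',D,d(112,115)),('d fr',D,d(240,102))]: print(n,ray(c,uv,20).round(1))
for n,uv in [('big',(300,172)),('small',(336,250))]: print(n,ray(S,uv,40 if n=='big' else 20).round(1))
np.save('q.npy',q)
E
```

```text
[ 5.87531544e+02  9.14567761e+01 -2.17874506e-01] [[-0.4 -1.3]
 [-0.5 -0.6]
 [-0.2  0.3]
 [ 0.7 -0.5]
 [-0.5 -0.6]
 [ 0.6 -0.2]
 [-0.2 -0.9]
 [ 0.3 -0.5]
 [ 0.1  0.7]
 [-0.2 -0.4]
 [ 0.   0.2]]
rider [ 570.4 -142.8   30. ] [ 573.8 -146.7   30. ] [  33.9 -232.4   30. ] [  38.1 -235.5   30. ]
ptr [ 574.8 -100.3   34.5] [574.8 -98.7  34.5] [  29.  -190.    34.5] [  28.7 -188.4   34.5]
grip [551.1 -89.9  88. ] [545.7 -98.   88. ] [   3.6 -185.    88. ] [   0.2 -194.1   88. ]
handle [538.4 105.5  78. ] [534.3 106.3  78. ] [-51.    3.1  78. ] [-55.2   3.   78. ]
s nearR [628.5 353.7  20. ]
s nearL [598.2 251.3  20. ]
s farL [495.8 265.5  20. ]
d nl [483.6 236.8  20. ]
d nr [609.6 256.3  20. ]
d fl [498.5 356.5  20. ]
d fr [612.7 346.9  20. ]
big [312.5  11.   40. ]
small [643.2 207.   20. ]
```

The jig, block, well and rider were found in both fixed views. What could be taken for the block:
- Large block, free-standing, scene (300,186)
- Middle block, in the vise, scene (300,218)
- Small block, scene (336,242)

The vise block is the middle-sized one, and the zoomed crop confirms it sits in the jaws. I'll move over the jig for a wrist view.

jog_arm --commands '[[[0,0,6.45,0,0,0,100],[0,0,6.45,0,0,0,100],[0,0,6.45,0,0,0,100],[0,0,6.45,0,0,0,100],[0,0,0,1.47,-3.62,0,100],[0,0,0,1.47,-3.62,0,100],[0,0,0,1.47,-3.62,0,100],[0,0,0,1.47,-3.62,0,100]]]'

```text
time_s: 0.82
tcp_pos: [216.0, -404.8, 235.4]
eef_rot: [-3.141, 0.0, -0.218]
ft_force: [0.1, -0.4, -1.3]
width: 92.9
```

jog_arm --commands '[[[0,0,0,1.47,-3.62,0,100],[0,0,0,1.47,-3.62,0,100],[0,0,0,1.47,-3.62,0,100],[0,0,0,1.47,-3.62,0,100],[0,0,0,1.47,-3.62,0,100],[0,0,0,1.47,-3.62,0,100],[0,0,0,1.47,-3.62,0,100],[0,0,0,1.47,-3.62,0,100]]]'

```text
time_s: 1.48
tcp_pos: [393.5, -147.2, 235.7]
eef_rot: [3.142, -0.0, -0.218]
ft_force: [0.5, -1.3, -0.1]
width: 93.2
```

jog_arm --commands '[[[0,0,0,1.47,-3.62,0,100],[0,0,0,1.47,-3.62,0,100],[0,0,0,1.47,-3.62,0,100],[0,0,0,1.47,-3.62,0,100],[0,0,0,1.47,-3.62,0,100],[0,0,0,1.47,-3.62,0,100],[0,0,0,0,0,0,100],[0,0,0,0,0,0,100]]]'

```text
time_s: 2.15
tcp_pos: [526.1, 45.4, 235.0]
eef_rot: [3.141, 0.001, -0.215]
ft_force: [-0.5, 0.2, -0.3]
width: 93.1
```

```bash
cat >> h.py <<'E'
from scipy.spatial.transform import Rotation as Ro
def wsnap(f):
    o=observe(); c=vision.camera('wrist')
    T=np.eye(4);T[:3,:3]=Ro.from_euler('xyz',o['eef_rot']).as_matrix();T[:3,3]=o['tcp_pos']
    M=np.linalg.inv(T@c['tool_from_camera']); c['R']=M[:3,:3];c['t']=M[:3,3]
    cv2.imwrite('pics/'+f,cv2.resize(c['frame'][:,:,::-1],None,fx=1.5,fy=1.5)); np.savez('pics/'+f+'.npz',**c); return c,o
E
python3 - <<'E'
from h import *
c,o=wsnap('w1.png');print(o['time_s'],o['tcp_pos'],o['eef_rot'],o['joints'])
E
```

```text
2.15 [526.1122876   45.35589775 235.04034007] [ 3.14134169e+00  8.97854225e-04 -2.14720593e-01] [-2.14715753e-03  3.12072931e-01  1.70816485e+00 -6.20211243e-05
  1.12228546e+00  1.78339657e+00]
```

View pics/w1.png

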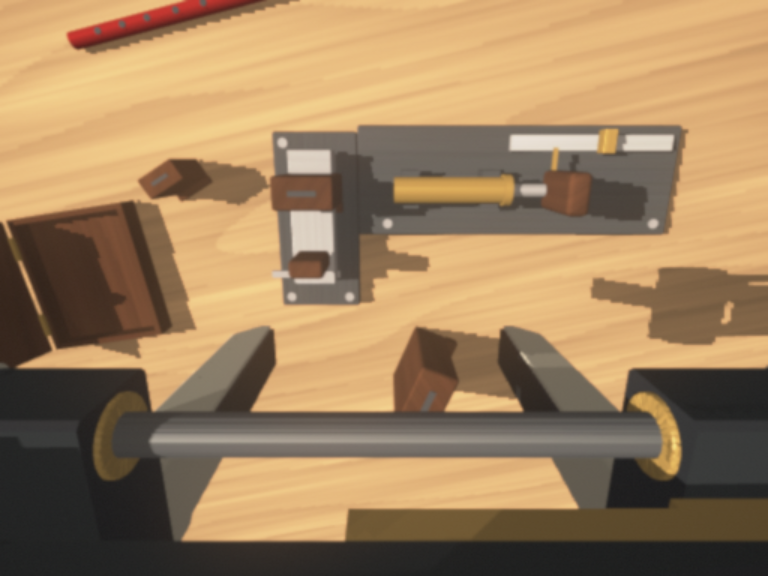

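Run:
```python
import cv2,numpy as np
f=np.load('pics/w1.png.npz')['frame'][:,:,::-1]
cv2.imwrite('pics/w1a.png',cv2.resize(f[120:250,0:150],None,fx=5,fy=4.5,interpolation=2))
cv2.imwrite('pics/w1b.png',cv2.resize(f[75:215,170:470],None,fx=2.6,fy=2.6,interpolation=2))
```

```text
(no output)
```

View pics/w1a.png

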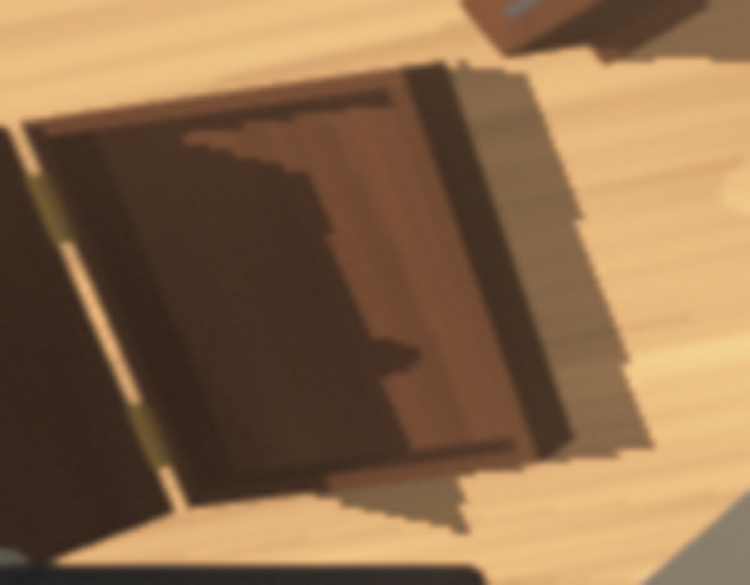

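View pics/w1b.png

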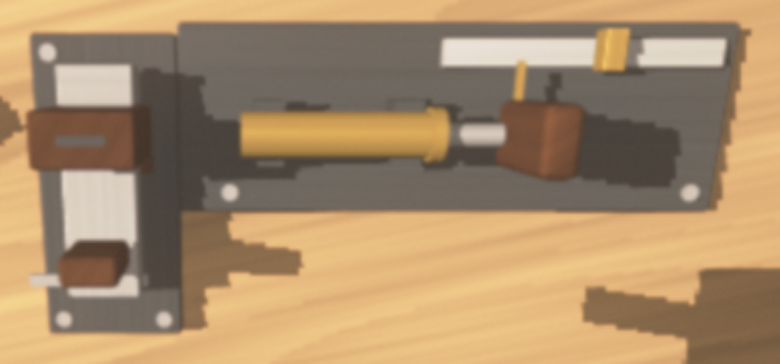

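Run:
```python
from h import *
from scipy.optimize import least_squares
S=dict(np.load('pics/scene0.png.npz'));D=dict(np.load('pics/side0.png.npz'));W=dict(np.load('pics/w1.png.npz'))
b=lambda u,v:((u+.5)/2.6+170-.5,(v+.5)/2.6+75-.5)
a=lambda u,v:((u+.5)/5-.5,(v+.5)/4.5+120-.5)
P=[(W,b(178,24),(50,-35,12)),(W,b(741,24),(50,-300,12)),(W,b(712,210),(-40,-300,12)),(W,b(31,34),(45,35,12)),(W,b(52,332),(-105,35,12)),(W,b(180,330),(-105,-35,12))]
def f(q): return np.concatenate([proj(c,rz(q[2])@np.array(X)+[q[0],q[1],0])[0]-uv for c,uv,X in P])
r=least_squares(f,[587,91,-.218]);q=r.x;print('jig',q,r.fun.reshape(-1,2).round(1))
def jig(X): return rz(-q[2])@(X-[q[0],q[1],0])
for n,uv,z in [('block',b(83,141),78),('handle',b(92,268),78),('grip',b(560,143),88),('ptr',b(520,62),34.5),('riderL',b(603,50),30),('riderR',b(631,50),30)]:
    X=ray(W,uv,z);print(n,X.round(1),jig(X).round(1))
s=lambda u,v:(u/3.3+190-.35,v/3.3+160-.35)
Q=[(W,a(25,123),(60,50,20)),(W,a(405,68),(60,-50,20)),(W,a(535,460),(-60,-50,20)),(W,a(190,507),(-60,50,20))]
for c,uv,X in Q: print(ray(c,uv,20).round(1))
g=lambda q:np.concatenate([proj(c,rz(q[2])@np.array(X)+[q[0],q[1],0])[0]-uv for c,uv,X in Q])
Q0=list(Q)
r=least_squares(g,[560,300,-.2]);print('well',r.x,r.fun.reshape(-1,2).round(1)); w=r.x
np.savez('est.npz',jig=q,well=w)
# project well into scene
X=[rz(w[2])@np.array(p)+[w[0],w[1],0] for p in [(60,50,20),(60,-50,20),(-60,-50,20),(-60,50,20)]]
print(((proj(S,X)-[190,160])*3.3).round(),((proj(D,X)-[150,115])*3.5).round())
X=[rz(q[2])@np.array(p)+[q[0],q[1],0] for p in [(0,0,78),(-55,0,78),(50,-300,12),(-105,35,12)]]
print(((proj(S,X)-[190,160])*3.3).round(),((proj(D,X)-[150,115])*3.5).round())
```

```text
jig [ 5.88115088e+02  9.11359271e+01 -2.16096944e-01] [[ 0.  -1.2]
 [ 1.2 -0.8]
 [-0.6  0.9]
 [-0.8 -0.8]
 [-1.1  1. ]
 [ 1.2  1.8]]
block [587.9  90.9  78. ] [-0.1 -0.2 78. ]
handle [536.5 101.1  78. ] [-52.6  -1.3  78. ]
grip [548.1 -91.8  88. ] [   0.2 -187.3   88. ]
ptr [578.3 -99.7  34.5] [  31.4 -188.5   34.5]
riderL [ 575.3 -138.4   30. ] [  36.7 -227.    30. ]
riderR [ 572.6 -150.7   30. ] [  36.7 -239.6   30. ]
[617.2 350.9  20. ]
[611.1 251.7  20. ]
[493.6 261.2  20. ]
[499.2 358.9  20. ]
well [ 5.55089861e+02  3.05675713e+02 -6.84311161e-02] [[-0.8 -0.8]
 [-0.1 -0.3]
 [ 1.4  1. ]
 [-0.4  0.5]]
[[680. 323.]
 [548. 287.]
 [585. 207.]
 [708. 238.]] [[244.  97.]
 [265. 156.]
 [125. 173.]
 [110. 112.]]
[[362. 166.]
 [394. 136.]
 [ 38. 149.]
 [452. 188.]] [[290. 206.]
 [217. 209.]
 [396. 551.]
 [155. 255.]]
```

jog_arm --commands '[[[0,0,0,-0.15,-2.0,0,100],[0,0,0,-0.15,-2.0,0,100],[0,0,0,-0.05,-1.8,3.4,100],[0,0,0,0,0,3.5,100],[0,0,0,0,0,3.5,100],[0,0,0,0,0,2.5,100],[0,0,0,0,0,0,100],[0,0,0,0,0,0,100]]]'

```text
time_s: 2.87
tcp_pos: [534.4, 100.4, 106.6]
eef_rot: [3.141, 0.002, -0.219]
ft_force: [-0.7, -0.2, 0.4]
width: 92.6
```

Run:
```python
from h import *
c,o=wsnap('w2.png');print(o['time_s'],o['tcp_pos'],o['eef_rot'])
```

```text
2.8667 [534.39081783 100.35561165 106.59023277] [ 3.14089191e+00  1.89823334e-03 -2.18769295e-01]
```

View pics/w2.png

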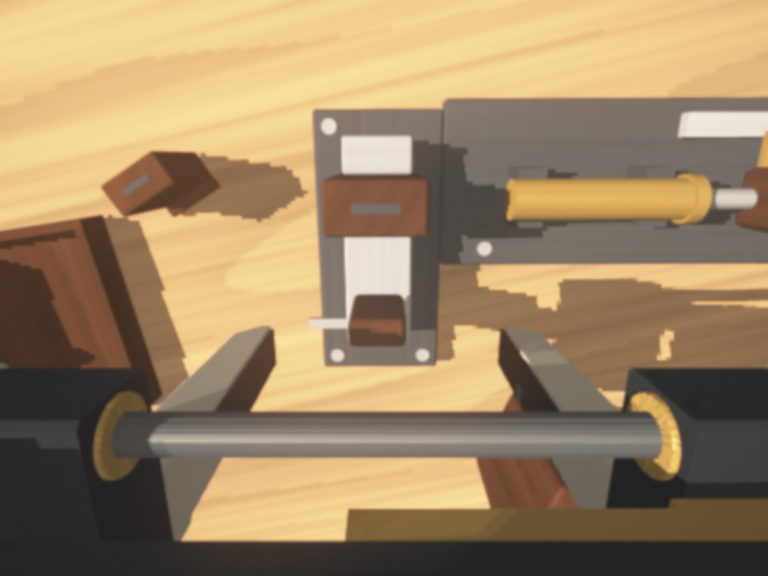

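Run:
```python
from h import *
W=dict(np.load('pics/w2.png.npz'));q=np.load('est.npz')['jig']
for uv in [(377,327),(376,209)]:
    X=ray(W,((uv[0]+.5)/1.5-.5,(uv[1]+.5)/1.5-.5),78);print(X.round(1),(rz(-q[2])@(X-[q[0],q[1],0])).round(1))
print((rz(-q[2])@(np.array([534.4,100.4,0])-[q[0],q[1],0])).round(1))
```

```text
[538.2 103.4  78. ] [-51.3   1.3  78. ]
[588.5  92.3  78. ] [ 0.1  1.2 78. ]
[-54.5  -2.5   0. ]
```

jog_arm --commands '[[[0,0,0,0.1,-0.3,2.2,100],[0,0,0,0,0,2.2,100],[0,0,0,0,0,0,100],[0,0,0,0,0,0,20],[0,0,0,0,0,0,10],[0,0,0,0,0,0,10],[0,0,0,0,0,0,10],[0,0,0,0,0,0,10]]]' --squeeze 30

```text
time_s: 3.58
tcp_pos: [537.0, 104.1, 63.6]
eef_rot: [-3.141, -0.001, -0.217]
ft_force: [0.3, -0.5, 0.5]
width: 64.4
```

jog_arm --commands '[[[0,0,0,0,0,0,10],[0,0,0,0,0,0,10],[0,0,0,0,0,0,10],[0,0,0,0,0,0,10]]]'

```text
time_s: 3.92
tcp_pos: [536.6, 104.1, 62.6]
eef_rot: [3.142, 0.0, -0.217]
ft_force: [0.1, -0.2, -0.5]
width: 37.9
```

jog_arm --commands '[[[0,0,0,0,0,0,10],[0,0,0,0,0,0,10],[0,0,0,0,0,0,10],[0,0,0,0,0,0,10]]]'

```text
time_s: 4.25
tcp_pos: [536.6, 104.2, 62.6]
eef_rot: [-3.141, -0.0, -0.217]
ft_force: [0.7, 1.0, -0.4]
width: 26.0
```

jog_arm --commands '[[[0,0,0,-0.4,0,0,10],[0,0,0,-0.5,0,0,10],[0,0,0,-0.5,0,0,10],[0,0,0,-0.6,0,0,10],[0,0,0,-0.6,0,0,10],[0,0,0,-0.5,0,0,10],[0,0,0,0,0,0,10],[0,0,0,0,0,0,10]]]'

```text
time_s: 4.92
tcp_pos: [505.1, 111.1, 62.6]
eef_rot: [3.141, 0.002, -0.217]
ft_force: [-4.3, 3.8, 0.9]
width: 26.1
```

Run:
```python
from h import *
c,o=wsnap('w3.png');print(o['time_s'],o['tcp_pos'],o['eef_rot'],o['width'])
```

```text
4.9167 [505.06716973 111.05125817  62.59088297] [ 3.14117421e+00  2.46848286e-03 -2.17386972e-01] 26.07816550972353
```

View pics/w3.png

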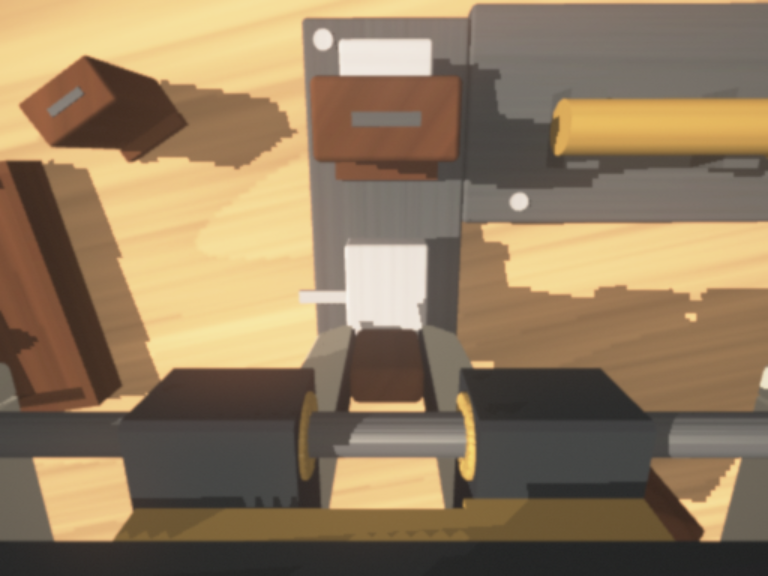

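jog_arm --commands '[[[0,0,0,0,0,0,100],[0,0,0,0,0,0,100],[0,0,0,0,0,0,100],[0,0,0,0,0,-2.5,100],[0,0,0,0,0,-3.5,100],[0,0,0,2.1,0.1,-2,100],[0,0,0,3.2,0,0,100],[0,0,0,3.2,0,0,100]]]'

```text
time_s: 5.63
tcp_pos: [590.9, 91.2, 144.7]
eef_rot: [-3.141, -0.003, -0.217]
ft_force: [0.6, -0.0, -0.6]
width: 74.6
```

jog_arm --commands '[[[0,0,-6.9,0,0,0,80],[0,0,-6.9,0,0,0,80],[0,0,-6.9,0,0,0,80],[0,0,-6.9,0,0,0,80],[0,0,-6.9,0,0,0,80],[0,0,-6.9,0,0,0,80],[0,0,-6.9,0,0,0,80],[0,0,-6.9,0,0,0,80]]]'

```text
time_s: 6.3
tcp_pos: [589.2, 91.3, 142.6]
eef_rot: [3.141, 0.0, 0.752]
ft_force: [-0.5, 0.5, 0.1]
width: 74.3
```

jog_arm --commands '[[[0,0,-6.9,0,0,0,80],[0,0,-6.9,0,0,0,80],[0,0,-6.9,0,0,0,80],[0,0,-6.9,0,0,0,80],[0,0,-6.9,0,0,0,80],[0,0,0,0,0,0,80]]]'

```text
time_s: 6.8
tcp_pos: [589.2, 91.3, 142.6]
eef_rot: [3.142, 0.0, 1.353]
ft_force: [0.1, 0.1, -0.0]
width: 74.3
```

Run:
```python
from h import *
c,o=wsnap('w4.png');q=np.load('est.npz')['jig'];print(o['time_s'],o['tcp_pos'],o['eef_rot'],o['width'],rz(-q[2])@(o['tcp_pos']-[q[0],q[1],0]))
```

```text
6.8 [589.20245116  91.31059951 142.60237512] [3.14155510e+00 1.47875869e-04 1.35349920e+00] 74.31804454873614 [  1.02461955   0.40376104 142.60237512]
```

View pics/w4.png

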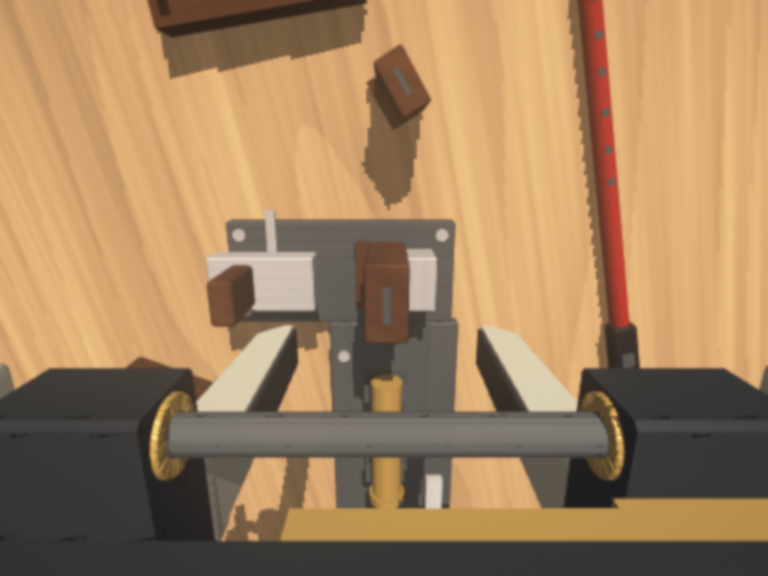

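jog_arm --commands '[[[0,0,0,0,0,3.5,60],[0,0,0,0,0,3.0,60],[0,0,0,0,0,1.5,50],[0,0,0,0,0,0,40],[0,0,0,0,0,0,10],[0,0,0,0,0,0,10],[0,0,0,0,0,0,10],[0,0,0,0,0,0,10]]]' --squeeze 20

```text
time_s: 7.52
tcp_pos: [589.8, 91.5, 63.9]
eef_rot: [3.14, -0.001, 1.347]
ft_force: [0.2, -0.4, 0.2]
width: 25.4
```

jog_arm --commands '[[[0,0,0,0,0,0,10],[0,0,0,0,0,0,10],[0,0,0,0,0,0,10],[0,0,0,0,0,0,10],[0,0,0,0,0,0,10]]]'

```text
time_s: 7.93
tcp_pos: [589.3, 91.7, 63.8]
eef_rot: [3.141, -0.0, 1.348]
ft_force: [-2.1, 0.6, 6.3]
width: 23.9
```

jog_arm --commands '[[[0,0,0,0,0,-1.0,10],[0,0,0,0,0,-2.0,10],[0,0,0,0,0,-2.5,10],[0,0,0,0,0,-1.5,10],[0,0,0,0,0,0,10]]]'

```text
time_s: 8.35
tcp_pos: [590.9, 91.6, 136.8]
eef_rot: [3.136, -0.002, 1.348]
ft_force: [-0.3, -0.0, -0.9]
width: 23.4
```

Run:
```python
from h import *
c,o=wsnap('w5.png');print(o['time_s'],o['tcp_pos'],o['eef_rot'],o['width'],o['ft_force'])
snap('scene','scene5.png')
a=cv2.imread('pics/scene5.png')[130:290,190:430]; cv2.imwrite('pics/s5z.png',cv2.resize(a,None,fx=3,fy=3,interpolation=2))
```

```text
8.35 [590.93284745  91.60836459 136.79804279] [ 3.13562812e+00 -1.83539595e-03  1.34779622e+00] 23.438836680209317 [-0.34825096 -0.01212951 -0.90727382]
```

View pics/s5z.png

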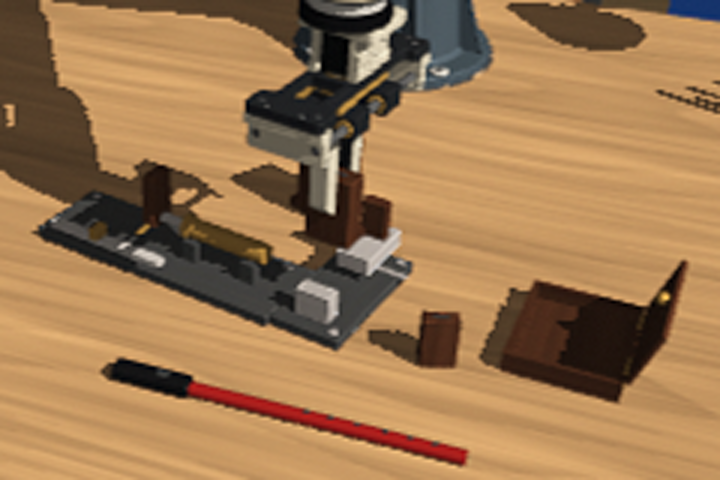

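The block is out and upright in the fingers. Carrying it to the well next.

jog_arm --commands '[[[0,0,0,1.4,-0.55,0,10],[0,0,0,2.8,-1.1,0,10],[0,0,0,3.2,-1.2,0,10],[0,0,0,3.2,-1.2,0,10],[0,0,0,3.2,-1.2,0,10],[0,0,0,2.8,-1.1,0,10],[0,0,0,1.8,-0.8,0,10],[0,0,0,1.0,-0.4,0,10]]]'

```text
time_s: 9.12
tcp_pos: [557.0, 299.4, 131.2]
eef_rot: [-3.14, 0.001, 1.35]
ft_force: [0.9, 0.6, -0.3]
width: 24.1
```

jog_arm --commands '[[[0,0,-4.2,0,0,0,10],[0,0,-4.2,0,0,0,10],[0,0,0,0,0,0,10],[0,0,0,0,0,0,10]]]'

```text
time_s: 9.45
tcp_pos: [558.2, 296.7, 131.9]
eef_rot: [-3.141, 0.001, 1.492]
ft_force: [-0.4, 0.9, -0.9]
width: 23.8
```

Run:
```python
from h import *
c,o=wsnap('w6.png');w=np.load('est.npz')['well'];print(o['time_s'],o['tcp_pos'],o['eef_rot'],o['width'],o['ft_force'],rz(-w[2])@(o['tcp_pos']-[w[0],w[1],0]))
snap('side','side6.png')
a=cv2.imread('pics/side6.png')[60:260,120:300]; cv2.imwrite('pics/d6z.png',cv2.resize(a,None,fx=3,fy=3,interpolation=2))
```

```text
9.45 [558.22276815 296.69137383 131.91558455] [-3.14060097e+00  6.58106819e-04  1.49185677e+00] 23.83751299482362 [-0.43473371  0.87674381 -0.90702995] [  3.73990346  -8.74909002 131.91558455]
```

View pics/w6.png

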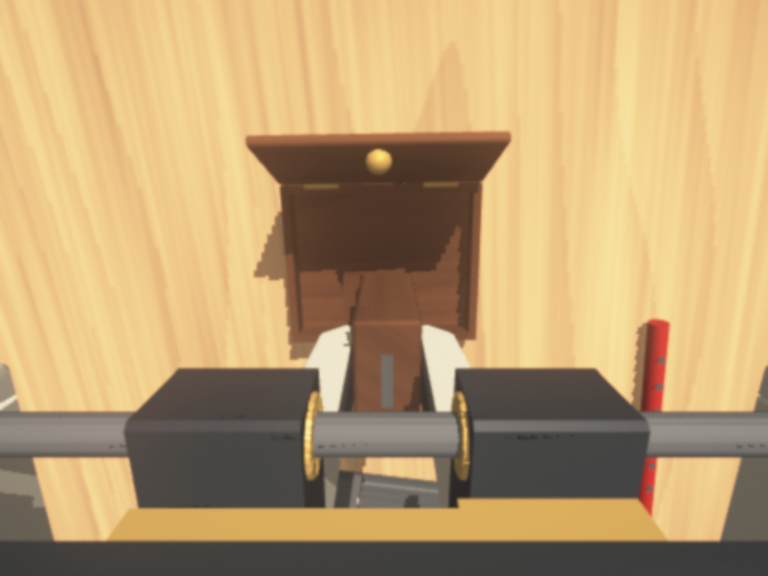

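View pics/d6z.png

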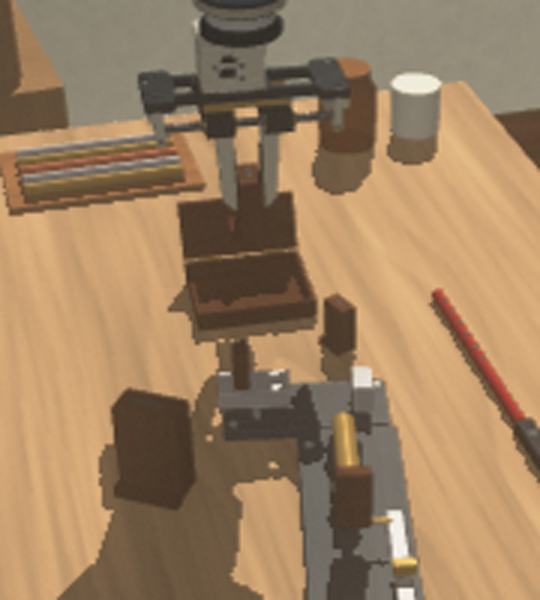

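Run:
```python
from h import *
W=dict(np.load('pics/w6.png.npz'));w=np.load('est.npz')['well']
for uv in [(283,184),(480,184),(475,338),(296,330)]:
    X=ray(W,((uv[0]+.5)/1.5-.5,(uv[1]+.5)/1.5-.5),20);print(X.round(1),(rz(-w[2])@(X-[w[0],w[1],0])).round(1))
```

```text
[501.2 361.5  20. ] [-57.5  52.1  20. ]
[616.9 352.4  20. ] [58.5 50.9 20. ]
[611.7 254.6  20. ] [ 60.  -47.1  20. ]
[496.4 269.2  20. ] [-56.1 -40.4  20. ]
```

jog_arm --commands '[[[0,0,0,0,0,1.5,10],[0,0,0,0,0,2.5,10],[0,0,0,0,0,2.0,10],[0,0,0,0,0,0.9,10],[0,0,0,0,0,0.3,10],[0,0,0,0,0,0,10],[0,0,0,0,0,0,10]]]'

```text
time_s: 10.13
tcp_pos: [558.9, 297.5, 61.6]
eef_rot: [3.14, -0.001, 1.494]
ft_force: [-0.8, -0.3, -0.6]
width: 23.6
```

jog_arm --commands '[[[0,0,0,0,0,0.1,10],[0,0,0,0,0,0.05,10],[0,0,0,0,0,0,10],[0,0,0,0,0,0,10]]]'

```text
time_s: 10.47
tcp_pos: [558.5, 297.5, 59.6]
eef_rot: [3.141, -0.0, 1.495]
ft_force: [-0.2, 0.7, -0.9]
width: 23.8
```

jog_arm --commands '[[[0,0,0,0,0,0.15,10],[0,0,0,0,0,0.1,10],[0,0,0,0,0,0,10],[0,0,0,0,0,0,10]]]'

```text
time_s: 10.8
tcp_pos: [558.3, 297.4, 56.7]
eef_rot: [3.142, -0.0, 1.495]
ft_force: [-1.0, 0.3, 1.8]
width: 23.8
```

jog_arm --commands '[[[0,0,0,0,0,0.1,10],[0,0,0,0,0,0,10],[0,0,0,0,0,0,10]]]'

```text
time_s: 11.05
tcp_pos: [558.4, 297.5, 56.7]
eef_rot: [3.141, -0.0, 1.495]
ft_force: [-4.2, -2.4, 12.8]
width: 24.1
```

jog_arm --commands '[[[0,0,0,0,0,-0.1,10],[0,0,0,0,0,0,30],[0,0,0,0,0,0,50],[0,0,0,0,0,0,55],[0,0,0,0,0,0,55],[0,0,0,0,0,0,55],[0,0,0,0,0,0,55]]]'

```text
time_s: 11.63
tcp_pos: [558.3, 297.3, 56.5]
eef_rot: [-3.141, 0.0, 1.495]
ft_force: [-0.3, -0.1, 0.7]
width: 50.9
```

jog_arm --commands '[[[0,0,0,0,0,-1.0,55],[0,0,0,0,0,-2.5,55],[0,0,0,0,0,-3.5,55],[0,0,0,0,0,-2.5,55],[0,0,0,0,0,0,55]]]'

```text
time_s: 12.05
tcp_pos: [560.6, 298.4, 158.0]
eef_rot: [3.134, -0.004, 1.495]
ft_force: [0.9, 0.3, 1.4]
width: 51.1
```

Run:
```python
from h import *
c,o=wsnap('w7.png');q=np.load('est.npz')['jig'];print(o['time_s'],o['tcp_pos'],o['eef_rot'],rz(-q[2])@(o['tcp_pos']-[q[0],q[1],0]))
snap('scene','scene7.png')
a=cv2.imread('pics/scene7.png')[130:290,190:430]; cv2.imwrite('pics/s7z.png',cv2.resize(a,None,fx=3,fy=3,interpolation=2))
```

```text
12.05 [560.58635049 298.41446102 157.99445073] [ 3.13387969 -0.00413625  1.49477221] [-71.33292183 196.55491928 157.99445073]
```

View pics/s7z.png

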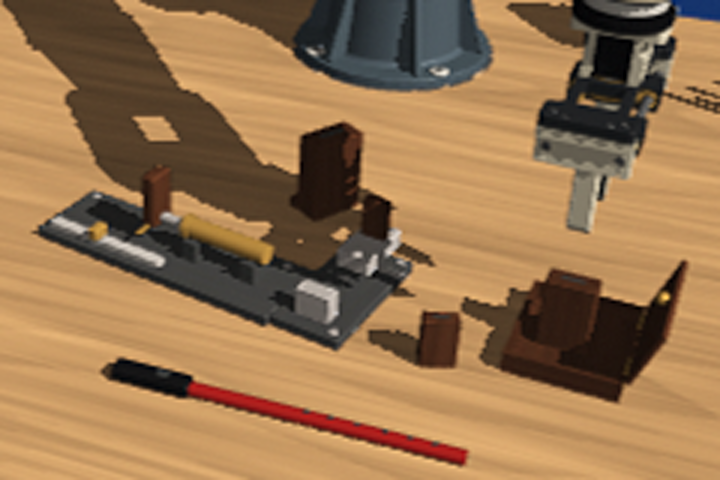

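View pics/w7.png

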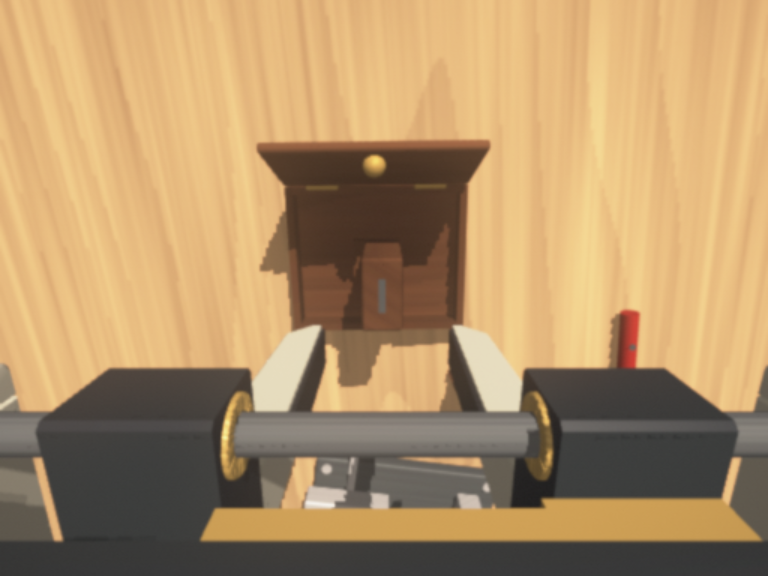

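jog_arm --commands '[[[0,0,0,-3.0,0.2,0,60],[0,0,0,-4.0,0.2,0,60],[0,0,0,-4.0,0.2,0,60],[0,0,0,-4.0,0.2,0,60],[0,0,0,-4.0,0.2,0,60],[0,0,0,-4.0,0.2,0,60],[0,0,0,-4.0,0.2,0,60],[0,0,0,-4.0,0.2,0,60]]]'

```text
time_s: 12.82
tcp_pos: [549.6, -14.7, 150.5]
eef_rot: [-3.139, -0.0, 1.495]
ft_force: [-0.6, 0.5, 1.2]
width: 56.1
```

jog_arm --commands '[[[0,0,0,-4.0,0.2,0,60],[0,0,0,-4.0,0.1,0,60],[0,0,7,0,0,0,60],[0,0,7,0,0,0,60],[0,0,7,0,0,0,60],[0,0,7,0,0,0,60],[0,0,7,0,0,0,60],[0,0,7,0,0,0,60]]]'

```text
time_s: 13.48
tcp_pos: [546.9, -92.8, 150.4]
eef_rot: [-3.14, 0.001, 0.756]
ft_force: [-0.8, 0.1, 1.2]
width: 56.1
```

jog_arm --commands '[[[0,0,7,0,0,0,60],[0,0,7,0,0,0,60],[0,0,7,0,0,0,60],[0,0,7,0,0,0,60],[0,0,7,0,0,0,60],[0,0,7,0,0,0,60],[0,0,7,0,0,0,60],[0,0,7,0,0,0,60]]]'

```text
time_s: 14.15
tcp_pos: [546.9, -92.8, 150.4]
eef_rot: [-3.142, 0.002, -0.222]
ft_force: [-0.3, 1.1, -0.5]
width: 56.4
```

jog_arm --commands '[[[0,0,0,0,0,0,60]]]'

```text
time_s: 14.23
tcp_pos: [546.9, -92.8, 150.5]
eef_rot: [-3.142, 0.002, -0.221]
ft_force: [0.3, 0.2, -0.3]
width: 56.1
```

Run:
```python
from h import *
c,o=wsnap('w8.png');q=np.load('est.npz')['jig'];print(o['time_s'],o['tcp_pos'],o['eef_rot'],rz(-q[2])@(o['tcp_pos']-[q[0],q[1],0]))
```

```text
14.2333 [546.93925746 -92.80094429 150.50366541] [-3.14154410e+00  2.19621232e-03 -2.21463315e-01] [  -0.77859645 -188.48770651  150.50366541]
```

View pics/w8.png

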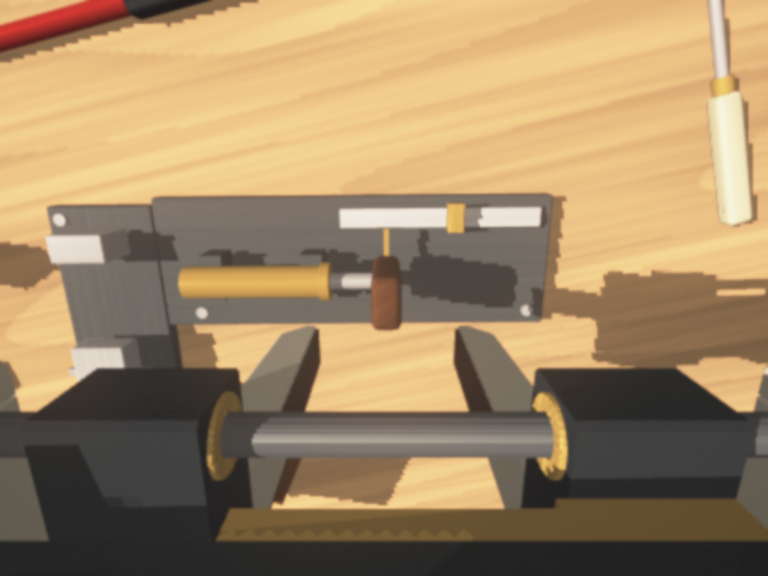

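Run:
```python
from h import *
f=np.load('pics/w8.png.npz')['frame'][:,:,::-1]
cv2.imwrite('pics/w8z.png',cv2.resize(f[125:225,220:350],None,fx=6,fy=6,interpolation=2))
```

```text
(no output)
```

View pics/w8z.png

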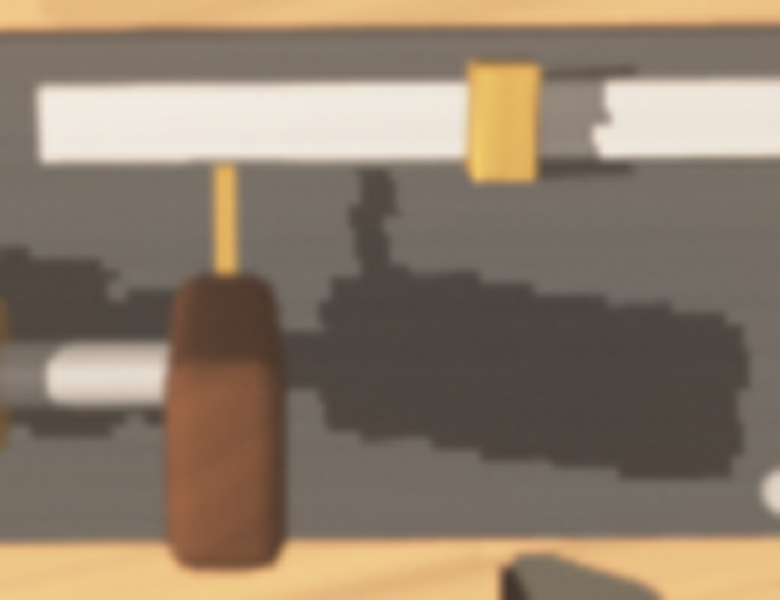

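Run:
```python
from h import *
W=dict(np.load('pics/w8.png.npz'));q=np.load('est.npz')['jig']
for n,uv,z in [('ptr',(225,166),34.5),('ptrbase',(226,270),34.5),('rL',(471,122),30),('rR',(540,122),30),('gripTL',(167,460),88),('gripTR',(286,460),88)]:
    X=ray(W,((uv[0]+.5)/6+220-.5,(uv[1]+.5)/6+125-.5),z);print(n,X.round(1),(rz(-q[2])@(X-[q[0],q[1],0])).round(1))
```

```text
ptr [ 578.7 -100.    34.5] [  31.8 -188.7   34.5]
ptrbase [562.8 -96.6  34.5] [  15.5 -188.8   34.5]
rL [ 576.3 -138.6   30. ] [  37.8 -227.    30. ]
rR [ 574.  -149.1   30. ] [  37.7 -237.7   30. ]
gripTL [551.6 -86.3  88. ] [   2.4 -181.1   88. ]
gripTR [ 548.2 -101.2   88. ] [   2.3 -196.4   88. ]
```

jog_arm --commands '[[[0,0,0,0,0,2.5,45],[0,0,0,0,0,3.0,45],[0,0,0,0,0,2.1,45],[0,0,0,0,0,0,45],[0,0,0,0,0,0,5],[0,0,0,0,0,0,5],[0,0,0,0,0,0,5],[0,0,0,0,0,0,5]]]' --squeeze 40

```text
time_s: 14.95
tcp_pos: [548.3, -93.1, 76.9]
eef_rot: [3.142, -0.002, -0.215]
ft_force: [0.0, -0.5, -0.3]
width: 19.6
```

jog_arm --commands '[[[0,0,0,0,0,0,5],[0,0,0,0,0,0,5],[0,0,0,0,0,0,5],[0,0,0,0,0,0,5]]]'

```text
time_s: 15.28
tcp_pos: [548.2, -92.9, 76.7]
eef_rot: [-3.141, -0.002, -0.215]
ft_force: [-1.2, 2.7, 7.1]
width: 15.9
```

jog_arm --commands '[[[0,0,0,0,0.5,0,5],[0,0,0,0,0.8,0,5],[0,0,0,0,0.8,0,5],[0,0,0,0,0.8,0,5],[0,0,0,0,0.7,0,5],[0,0,0,0,0.5,0,5],[0,0,0,0,0.2,0,5],[0,0,0,0,0,0,5]]]'

```text
time_s: 15.95
tcp_pos: [539.0, -134.9, 76.7]
eef_rot: [-3.141, -0.002, -0.216]
ft_force: [0.7, 5.7, 7.2]
width: 15.5
```

jog_arm --commands '[[[0,0,0,0,0,0,5],[0,0,0,0,0,0,5],[0,0,0,0,0,0,5]]]'

```text
time_s: 16.2
tcp_pos: [539.1, -134.4, 76.7]
eef_rot: [-3.141, -0.002, -0.216]
ft_force: [0.8, 6.1, 7.6]
width: 15.7
```

Run:
```python
from h import *
c,o=wsnap('w9.png');q=np.load('est.npz')['jig'];print(o['time_s'],o['tcp_pos'],o['eef_rot'],o['ft_force'],o['width'],rz(-q[2])@(o['tcp_pos']-[q[0],q[1],0]))
f=c['frame'][:,:,::-1]
cv2.imwrite('pics/w9z.png',cv2.resize(f[60:220,180:350],None,fx=4.5,fy=3.7,interpolation=2))
for n in ['scene','side']: snap(n,n+'9.png')
a=cv2.imread('pics/side9.png')[115:285,150:300]; cv2.imwrite('pics/d9z.png',cv2.resize(a,None,fx=3.5,fy=3.5,interpolation=2))
a=cv2.imread('pics/scene9.png')[160:290,190:430]; cv2.imwrite('pics/s9z.png',cv2.resize(a,None,fx=3.3,fy=3.3,interpolation=2))
```

```text
16.2 [ 539.13293963 -134.43306975   76.66668271] [-3.14079200e+00 -1.67829209e-03 -2.15585890e-01] [0.75205635 6.0979906  7.55191682] 15.704962228989418 [   0.523365   -230.82536545   76.66668271]
```

View pics/w9z.png

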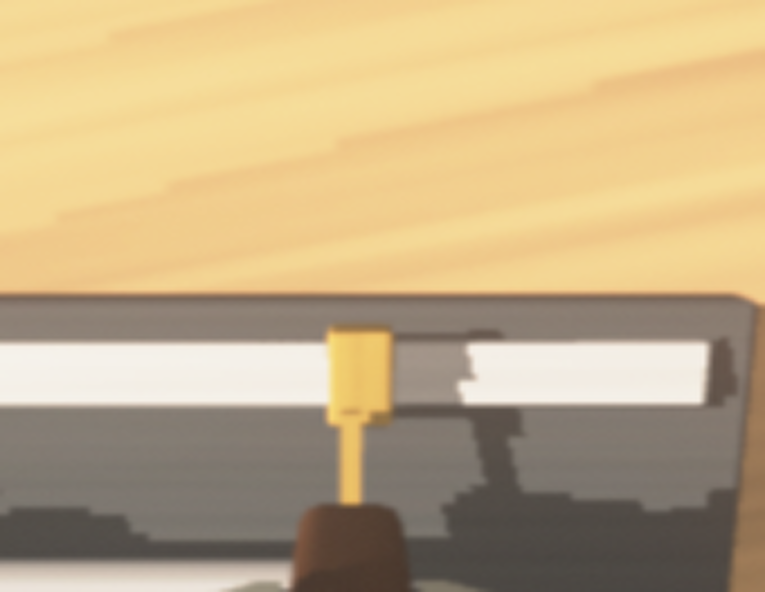

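View pics/d9z.png

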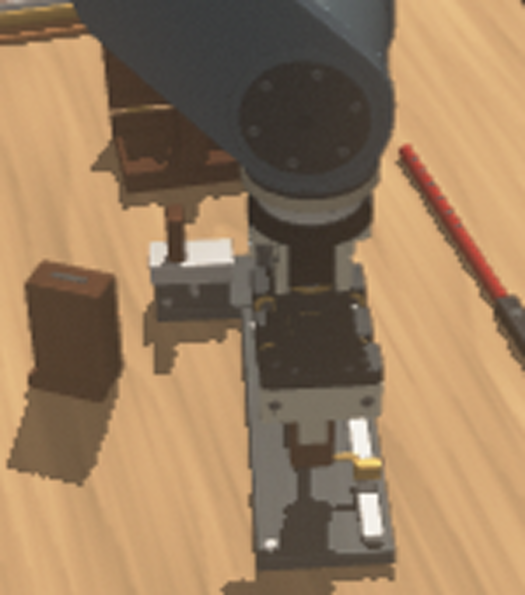

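View pics/s9z.png

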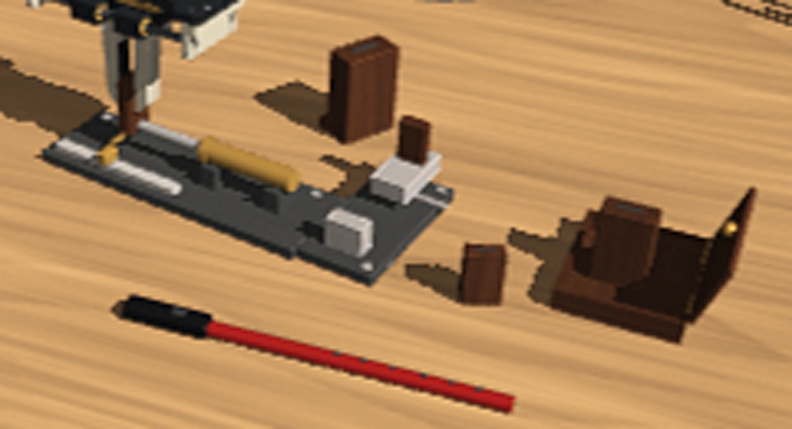

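jog_arm --commands '[[[0,0,0,0,0.15,0,5],[0,0,0,0,0,0,5],[0,0,0,0,0,0,5],[0,0,0,0,0,0,5],[0,0,0,0,0,0,5],[0,0,0,0,0,0,5]]]'

```text
time_s: 16.85
tcp_pos: [538.8, -135.9, 76.7]
eef_rot: [-3.141, -0.002, -0.216]
ft_force: [0.8, 6.3, 7.7]
width: 15.7
```

Run:
```python
from h import *
c,o=wsnap('w10.png');q=np.load('est.npz')['jig'];print(o['time_s'],o['ft_force'],o['width'],rz(-q[2])@(o['tcp_pos']-[q[0],q[1],0]))
f=c['frame'][:,:,::-1]
cv2.imwrite('pics/w10z.png',cv2.resize(f[140:200,220:300],None,fx=9,fy=9,interpolation=2))
```

```text
16.85 [0.81642766 6.3297207  7.67492645] 15.695793978506758 [   0.52215015 -232.30385437   76.65171092]
```

View pics/w10z.png

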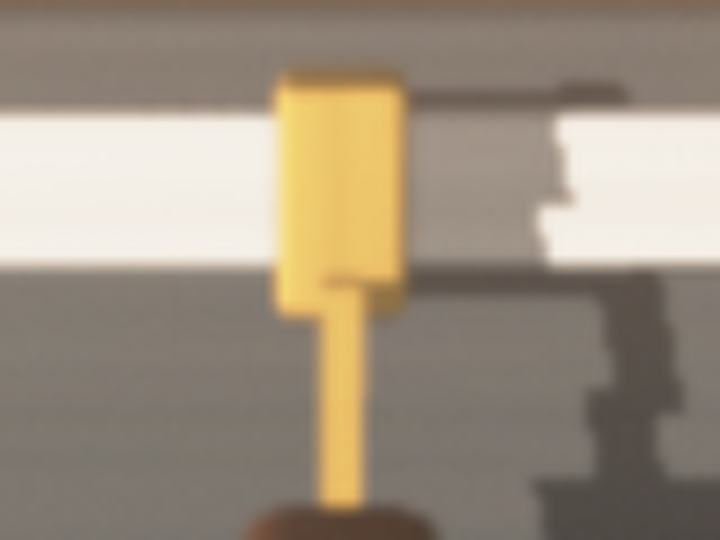

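Run:
```python
from h import *
W=dict(np.load('pics/w10.png.npz'));q=np.load('est.npz')['jig']
for uv,z in [((343,285),34.5),((278,190),30),((406,190),30)]:
    X=ray(W,((uv[0]+.5)/9+220-.5,(uv[1]+.5)/9+140-.5),z);print((rz(-q[2])@(X-[q[0],q[1],0])).round(1))
robot.close_job()
```

```text
[  32.1 -232.7   34.5]
[  38.5 -227.8   30. ]
[  38.5 -237.5   30. ]
the job is handed in; nothing more can be done
```

The job is handed in at about 17 s, with the arm still holding the rod at its mark. No verdict was reported.

- **Vise and block:** I opened the jaw about 31 mm by its handle. I then lifted the middle-sized block out, stood it in the walnut well and let go. The last scene view shows it upright there.
- **Length stop:** I gripped the rod by its wooden grip and pulled it about 44 mm.
- **Last checks:**
  - The pointer is at jig y −232.7 mm and the rider's middle at −232.65 mm, so they are level to within the camera error of about 2 mm.
  - The rider still measures where it was before the pull.
  - The horizontal spring pull reads about 6.3 N, with the grip squeezed at 40 N. There is also an upward reading of about 7.7 N at the wrist that I did not explain, well below the limits.
  - The whistle looks unmoved in the last scene picture. The burnisher and offcut were out of that crop, and I did not check them at the end. The arm stayed at least about 130 mm above the desk except at the vise, well and rod.

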